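Take the remote-control pile apart into its holders

TASK

Take the pile on the sideboard apart, one thing at a time from the top down, and set each down in the middle of its own holder: the battery tube upright in the round dish, the slim remote in the short cradle, the big remote in the long cradle and last the grey hub in its wide dock. The remotes and the hub must lie flat on the holder's floor, right side up and lengthwise between its end lips. Leave the steel vase and the porcelain jar standing where they are.

Things in the scene. Friction and masses are not known exactly. Their poses are not given: they have to be found in the camera images.
- hub: grey plastic hub, a plain box 96 long (x) x 66 wide (y) x 30 high (z) mm, about 0.22 kg, standing on the sideboard as the bottom of the pile at the start. Origin: centre of its underside; z up, x along its length.
- big_remote: big black plastic remote, a bar 166 long (x) x 46 wide (y) x 24 thick (z) mm, about 0.12 kg, grey buttons on its top face. At the start it lies flat on the hub, about centred and nearly parallel with it. Origin: centre of its underside; z out of the button face (up at the start), x along its length.
- slim_remote: slim white plastic remote, a bar 120 long (x) x 34 wide (y) x 18 thick (z) mm, about 0.07 kg, grey buttons on its top face. At the start it lies flat on the big remote, about centred and nearly parallel with it. Origin: centre of its underside; z out of the button face (up at the start), x along its length.
- battery_tube: closed tube of spare batteries, a grey plastic cylinder 28 diameter x 52 tall mm with a black cap of about the same diameter, about 0.06 kg. At the start it stands upright on the middle of the slim remote, on top of the pile. Origin: centre of its underside; z along the tube towards the cap, up at the start.
- long_cradle: long light-wood cradle for the big remote, fixed to the sideboard: floor 5 mm thick and 66 wide (y); 190 mm long (x) between two end lips, each 8 thick and standing 6 above the floor (11 mm above the sideboard); open along both long sides; 206 long over all. Origin: centre of its underside, on the sideboard (floor top at z = 5 mm); x along its length, z up.
- short_cradle: short light-wood cradle for the slim remote, fixed, same make: floor 5 thick and 56 wide (y), 144 mm long (x) between the end lips (8 thick, 6 above the floor), open long sides; 160 long over all. Origin: centre of its underside (floor top at z = 5 mm); x along its length, z up.
- hub_dock: wide light-wood dock for the hub, fixed, same make: floor 5 thick and 90 wide (y), 120 mm long (x) between the end lips (8 thick, 6 above the floor), open along the other two sides; 136 long over all. Origin: centre of its underside (floor top at z = 5 mm); x along its length, from lip to lip, z up.
- round_dish: round light-wood dish for the battery tube, fixed: 72 outer diameter, 64 inner diameter, floor 5 thick, rim 10 mm above the sideboard. Origin: centre of its underside (floor top at z = 5 mm); z up.
- vase: loose stainless steel vase, 68 mm diameter at its widest, 160 tall, standing towards the far edge of the sideboard; leave it alone. Origin: centre of its foot.
- jar: loose white porcelain lidded jar, 76 mm diameter, 88 tall, standing towards the far edge of the sideboard; leave it alone. Origin: centre of its foot. Other bystanders, not reported: low amber candle glass (45 high) and cork coasters (22 high) between the robot and the holders, books and a plant to the right, a soundbar (60 high) along the far edge and a small wooden cabinet (240 high) with its door open at the far left.
Not all that is in view belongs to the job. What is shaped like the short_cradle but red is not meant. There is more than one size of the hub; the job needs the smaller.

How it is judged:
On the way, in this order (a step that is already met when the one before it is completed fails the run):
1. the battery tube stands released in the round dish (horizontal distance between battery_tube and round_dish below 0.015 m and z of battery_tube in the frame of round_dish between 0.002 and 0.008 m and angle between battery_tube's own z axis and vertical below 0.06 rad and contact force between the fingers and battery_tube below 0.05 N and linear speed of battery_tube below 0.03 m/s), for 0.2 s.
2. then the slim remote lies released in the short cradle (x of slim_remote in the frame of short_cradle between -0.0135 and 0.0135 m and y of slim_remote in the frame of short_cradle between -0.012 and 0.012 m and z of slim_remote in the frame of short_cradle between 0.002 and 0.008 m and angle between slim_remote's own z axis and vertical below 0.06 rad and angle between the x axis of slim_remote and the x axis of short_cradle, either way round below 0.2 rad and contact force between the fingers and slim_remote below 0.05 N and linear speed of slim_remote below 0.03 m/s), for 0.2 s.
3. then the big remote lies released in the long cradle (x of big_remote in the frame of long_cradle between -0.0135 and 0.0135 m and y of big_remote in the frame of long_cradle between -0.012 and 0.012 m and z of big_remote in the frame of long_cradle between 0.002 and 0.008 m and angle between big_remote's own z axis and vertical below 0.06 rad and angle between the x axis of big_remote and the x axis of long_cradle, either way round below 0.2 rad and contact force between the fingers and big_remote below 0.05 N and linear speed of big_remote below 0.03 m/s), for 0.2 s.
4. then the hub lies released in the hub dock (x of hub in the frame of hub_dock between -0.0135 and 0.0135 m and y of hub in the frame of hub_dock between -0.012 and 0.012 m and z of hub in the frame of hub_dock between 0.002 and 0.008 m and angle between hub's own z axis and vertical below 0.06 rad and angle between the x axis of hub and the x axis of hub_dock, either way round below 0.2 rad and contact force between the fingers and hub below 0.05 N and linear speed of hub below 0.03 m/s), for 0.2 s.
At the end, for the whole second after the job is handed in: All released, at rest, level within 0.06 rad, on the holder floor: tube within 15 mm of the dish centre; slim remote, big remote and hub in short cradle, long cradle and dock, within 13.5 mm lengthwise, 12 mm sideways, 0.2 rad (either way round). Vase and jar upright, moved under 25 mm (all of step 1 and all of step 2 and all of step 3 and all of step 4 and not (distance of vase from where it was at the start of the episode above 0.025 m or angle between vase's own z axis and vertical above 0.3 rad) and not (distance of jar from where it was at the start of the episode above 0.025 m or angle between jar's own z axis and vertical above 0.3 rad)); the robot touches nothing.
It fails at once if the vase is pushed more than 25 mm or tipped (distance of vase from where it was at the start of the episode above 0.025 m or angle between vase's own z axis and vertical above 0.3 rad).
It fails at once if the jar is pushed more than 25 mm or tipped (distance of jar from where it was at the start of the episode above 0.025 m or angle between jar's own z axis and vertical above 0.3 rad).
It also fails if it takes over 128 s, if anything falls off the work surface, if the arm or the gripper's body presses on something with over 40 N, if the wrist force passes 120 N, or if a joint passes its speed limit or range.

ROBOT

A 6-joint arm with a two-finger parallel gripper is mounted at the origin on the work surface. World frame = base frame: x ahead of the robot, y to its left, z up, the work surface at z = 0. Lengths are in m, angles in rad, forces in N, time in s.
With the tool pointing down it reaches from about 0.275 to 0.725 m from the base axis. Payload 15.9 kg.
Tool frame: the origin (TCP) lies midway between the tips of the shut fingers; the grasp point (between the pads) lies 19 mm behind it (r.grip_depth is the distance from the TCP to the grasp point, in m); z points along the fingers, y is the direction in which the jaws open and shut (so a half turn about z gives the same grasp; the last joint's range is limited). The gripper opens to 85 mm and grips with 20 to 120 N. Pads are 22 mm wide; open, the fingers measure 114 mm over their backs; the gripper's body (76 mm by 85 mm) begins 54 mm behind the grasp point. The pads swing forward as they close: fully open they stand 13 mm farther back than shut.
Start: joints at [-1.347, 0.213, -0.034, 1.323, 0, 1.571], TCP at [0.111, -0.488, 0.231] pointing down, gripper open.
Joint ranges: [-2.98, 2.98], [-0.74, 1.72], [-1.14, 1.35], [-2.1, 2.04], [-1.57, 1.44], [-3.14, 3.14]. Speed limits (rad/s): [1.89, 1.89, 2.39, 2.57, 3.14, 3.14].

INTERFACE

Orientations are given as a 3x3 rotation matrix whose columns are the frame's x, y, z axes.
In Python, from cell import r gives the robot as it stands.
- The arm moves only by the shell command python3 -m crank 'ROWS'. ROWS is JSON, a list of rows, each a list of 5 numbers: the shift along the world's x, y, z in mm, then the turn about the world's z in units of 6 degrees (1.0 is 6 degrees), then the opening in per cent of the stroke, from 0 (shut) to 100 (fully open). A call has 1 to 10 rows; each row is the pose to reach, as a shift and turn from the pose commanded when the call began; what a row does not reach only later rows make up. A row lasts 1/10 s, in which the tool goes at most 50 mm and 8.59 degrees, less where a joint would pass 70% of its speed; a pose out of reach is approached as far as the arm can. A call with a gripper value outside its range is refused whole. The fingers move at their own pace and stop on an object; the grip force is fixed at half the most. Time passes only in rows, so rows that repeat a pose let the fingers close. It gives the time, the measured TCP pose, the force and the opening at its end, in the units of the state.
- r.read_state(): the state, without advancing time (a new reading comes with each control period).
- r.read_camera(name): name is "side" or "top" or "wrist"; returns (picture, depth): 420x560x3 uint8, blue, green, red; 420x560 float32, m along the optical axis (not along the pixel's ray), 0 where there is no reading.
- r.get_calibration(name): a dict with "mtx" (3x3 intrinsics, pixels), "R" (3x3) and "t" (3): a world point X has camera coordinates R X + t; the wrist camera has in their place "T_tool_cam" (4x4, takes a point from camera to tool coordinates, whose origin is the TCP and whose axes are the flange's). Camera axes: x right, y down, z forward; pixel columns grow to the right and rows downward; lengths in m; the calibration is good to about 2 mm. A picture is of the moment at which its call begins: read the wrist's pose just before it. get_calibration takes no time and is no camera call.
- r.close_job(): hands the job in, once; it reports no verdict.
The state is a dict: "time": time; "q": joint angles; "joint_vel": joint speeds; "joint_torque": joint torques, N m; "eef_pos": TCP position; "tcp_rot": TCP orientation; "wrist_force": force on the tool from outside, world axes, zero at the start; "torque": the same for the moment, N m; "grip_width": finger opening in m.
Only numpy, scipy, OpenCV 4.12 (cv2) and the standard library are available. Lean on these libraries where they do the work, as an engineer would, in place of code of your own. Each camera call takes 0.05 s, during which the arm holds its last target.

## Working session

There is one attempt and no reset: what is moved stays moved. The work goes in short steps, Python scripts to look and compute and a shell command to move; the robot and the scene stay as the last step left them, time stands still between calls to the robot, and variables do not carry over. Pictures are saved under pics/ and viewed, and the job is handed in when it is done.

```bash
ls; mkdir -p pics
python3 - <<'E'
from cell import r
import cv2,numpy as np
s=r.read_state();print(s['time'],s['eef_pos'],s['tcp_rot'],s['grip_width'],r.grip_depth)
for n in('top','side','wrist'):
    im,d=r.read_camera(n);cv2.imwrite(f'pics/{n}0.png',im);np.savez(f'pics/{n}0.npz',im=im,d=d);print(n,r.get_calibration(n))
E
```

```text
pics
0.0 [ 0.11086851 -0.48720406  0.23080076] [[ 9.75072254e-01  2.21887415e-01 -2.73453046e-04]
 [ 2.21887583e-01 -9.75071633e-01  1.10045676e-03]
 [-2.24588026e-05 -1.13370069e-03 -9.99999357e-01]] 0.08533695083519773 0.0187
top {'mtx': array([[448.05377141,   0.        , 281.69091535],
       [  0.        , 448.05377141, 212.1478495 ],
       [  0.        ,   0.        ,   1.        ]]), 'R': array([[ 2.30298217e-03, -9.99959204e-01, -8.73420399e-03],
       [-9.87187747e-01, -8.79877017e-04, -1.59560580e-01],
       [ 1.59546386e-01,  8.98976433e-03, -9.87149500e-01]]), 't': array([0.02183513, 0.53994211, 1.40185735])}
side {'mtx': array([[502.94363789,   0.        , 280.16779721],
       [  0.        , 502.94363789, 216.51816941],
       [  0.        ,   0.        ,   1.        ]]), 'R': array([[-0.97225335, -0.23300376, -0.02080052],
       [-0.10472591,  0.51304374, -0.85194989],
       [ 0.20917911, -0.82613278, -0.52321003]]), 't': array([0.50906655, 0.12625734, 1.36359826])}
wrist {'mtx': array([[290.91770695,   0.        , 274.37308553],
       [  0.        , 290.91770695, 206.2786521 ],
       [  0.        ,   0.        ,   1.        ]]), 'T_tool_cam': array([[ 1.92956232e-04, -9.57609230e-01, -2.88070350e-01,
         7.40742940e-02],
       [ 9.99999298e-01, -1.52058162e-04,  1.17529762e-03,
        -1.74828297e-04],
       [-1.16927929e-03, -2.88070374e-01,  9.57608528e-01,
        -1.43872395e-01],
       [ 0.00000000e+00,  0.00000000e+00,  0.00000000e+00,
         1.00000000e+00]])}
```

View pics/top0.png

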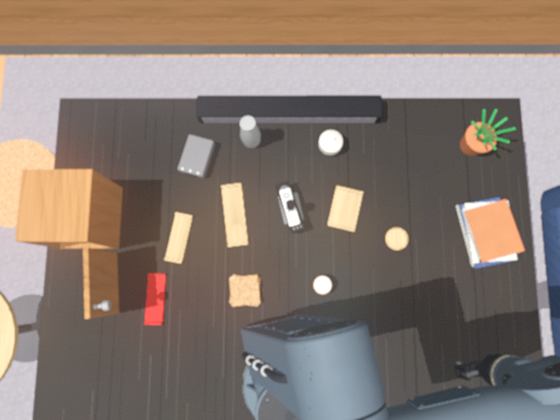

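View pics/side0.png

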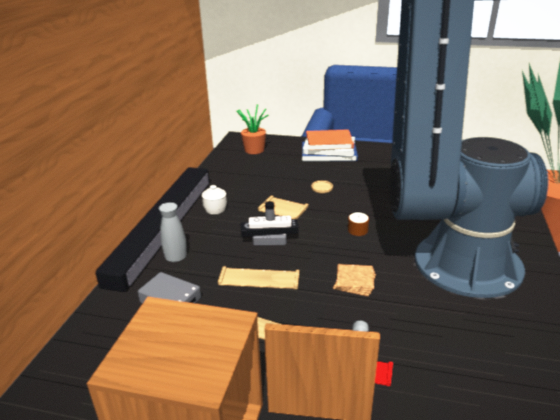

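The top view shows the pile at about (290,207), long cradle (234,214), short cradle (178,238), dock (346,208) and dish (397,239). The red decoy is at (155,300) and the oversized hub at (196,156). Next I'll measure these with depth.

```bash
cat > h.py <<'E'
import numpy as np,cv2
from cell import r
def cloud(n,d,pose=None):
    c=r.get_calibration(n);K=c['mtx']
    v,u=np.mgrid[0:420,0:560]
    P=np.stack([(u-K[0,2])/K[0,0]*d,(v-K[1,2])/K[1,1]*d,d],-1)
    if n=='wrist':
        T=c['T_tool_cam'];P=P@T[:3,:3].T+T[:3,3]
        return P@pose[1].T+pose[0]
    return (P-c['t'])@c['R']
def rect(P2):
    (c,wh,a)=cv2.minAreaRect((P2*1000).astype(np.float32))
    w,h=wh
    if w<h:w,h=h,w;a+=90
    a=(a+90)%180-90
    return np.round(c,1),round(w,1),round(h,1),round(a,1)
E
python3 - <<'E'
from h import *
f=np.load('pics/top0.npz');im,d=f['im'],f['d']
P=cloud('top',d)
hsv=cv2.cvtColor(im,cv2.COLOR_BGR2HSV)
big=cv2.resize(im[120:330,130:430],None,fx=2.6,fy=2.6,interpolation=cv2.INTER_CUBIC);cv2.imwrite('pics/topcrop.png',big)
def reg(name,u0,u1,v0,v1,zl,zh,sat=None):
    m=np.zeros(d.shape,bool);m[v0:v1,u0:u1]=1
    m&=(P[...,2]>zl)&(P[...,2]<zh)&(d>0)
    if sat:m&=(hsv[...,1]>sat)&(hsv[...,2]>100)
    Q=P[m];print(name,len(Q),np.round(Q.mean(0)*1000,1),'zmed',np.round(np.median(Q[:,2])*1000,1),rect(Q[:,:2]))
reg('table',300,330,240,260,-.1,.1)
reg('dish',380,415,222,255,-.01,.03,60)
reg('dock',322,370,180,238,-.01,.03,60)
reg('long',215,255,178,252,-.01,.03,60)
reg('short',160,197,208,268,-.01,.03,60)
reg('pilehi',270,312,175,235,.095,.2)
reg('slim',270,312,175,235,.062,.082)
reg('big',270,312,175,235,.042,.060)
reg('hub',270,312,175,235,.02,.036)
reg('vase',235,265,110,155,.02,.2)
reg('jar',315,347,125,160,.02,.2)
reg('candle',308,337,270,298,.02,.2)
reg('cork',225,265,270,310,.01,.2)
reg('bighub',170,220,130,182,.02,.2)
reg('cab',10,130,160,330,.1,.4)
E
```

```text
table 598 [423.2 -84.9  -0.8] zmed -0.9 (array([423.3, -85.1]), 96.1, 63.3, -89.8)
dish 474 [ 460.2 -351.8    3.5] zmed 3.5 (array([ 460.3, -353.7]), 81.5, 80.6, -44.5)
dock 1250 [ 559.1 -188.7    3.9] zmed 4.0 (array([ 560.6, -187.4]), 151.9, 103.1, -13.2)
long 2207 [523.5 187.7   2.4] zmed 2.4 (array([533.5, 181. ]), 234.3, 130.2, 1.6)
short 1929 [454.6 360.3   1.8] zmed 1.6 (array([462.4, 365.4]), 197.9, 121.7, 1.8)
pilehi 76 [551.2  -3.2 122. ] zmed 123.5 (array([552.7,  -3.4]), 27.1, 24.5, -0.0)
slim 322 [ 5.498e+02 -5.000e-01  7.140e+01] zmed 71.5 (array([552.3,  -0.9]), 119.6, 33.8, 16.1)
big 327 [555.   -5.6  53. ] zmed 53.2 (array([556.8,  -3. ]), 167.1, 46.6, 18.6)
hub 160 [556.   -8.   28.8] zmed 29.1 (array([556.4,  -5.4]), 95.5, 66.4, 13.1)
vase 785 [815.4 126.9  91.4] zmed 70.6 (array([822.9, 132. ]), 119.6, 99.9, -0.4)
jar 458 [ 766.7 -134.2   62.5] zmed 64.7 (array([ 772.1, -136.1]), 72.4, 72.4, 83.8)
candle 293 [ 308.6 -103.3   44.7] zmed 44.9 (array([ 308.3, -103.6]), 58.8, 56.0, 89.8)
cork 838 [290.5 142.1  20.5] zmed 20.7 (array([290.6, 142.9]), 94.8, 94.5, 2.6)
bighub 1042 [729.  308.5  38.9] zmed 39.3 (array([731.8, 310.5]), 129.9, 90.2, -15.2)
cab 8107 [484.  623.7 216.6] zmed 237.8 (array([424.7, 644.8]), 438.7, 231.0, 8.4)
```

View pics/topcrop.png

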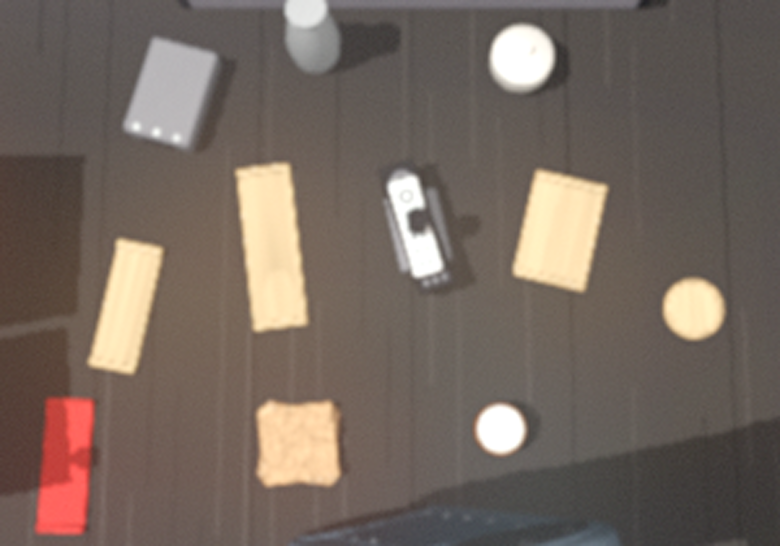

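The crop shows the pile with the tube's cap at (418,222), plus the clean wooden holders. The holder masks leaked, so I'll segment them by colour.

Run:
```python
from h import *
f=np.load('pics/top0.npz');im,d=f['im'],f['d']
P=cloud('top',d)
m0=((im[...,2]>150)&(im[...,1]>120)&(im[...,1]<1.0*im[...,2])&(im[...,0]<0.85*im[...,2])&(abs(P[...,2])<.025)).astype(np.uint8)
n,l,st,_=cv2.connectedComponentsWithStats(m0)
c=r.get_calibration('top');K=c['mtx']
for i in range(1,n):
    if st[i,4]<150:continue
    # project pixels on plane z=.006 (avoid depth noise)
    v,u=np.nonzero(l==i)
    ray=np.stack([(u-K[0,2])/K[0,0],(v-K[1,2])/K[1,1],np.ones(len(u))],-1)@c['R']
    C=-c['R'].T@c['t']
    X=C+ray*((.006-C[2])/ray[:,2])[:,None]
    print(st[i],rect(X[:,:2]),np.round(X.mean(0)[:2]*1000,1), 'z',np.median(P[v,u,2]).round(4))
```

```text
[ 220  182   29   66 1403] (array([539.6, 180.9]), 215.0, 73.1, 7.4) [538.2 180.9] z 0.0042
[ 327  185   37   48 1257] (array([ 559.9, -185.9]), 144.5, 96.8, -13.6) [ 559.4 -185.9] z 0.0043
[163 211  30  53 969] (array([462. , 363.4]), 167.8, 64.0, -11.1) [461.3 363.5] z 0.0041
[385 227  24  24 454] (array([ 459.1, -352.8]), 75.9, 75.5, -89.9) [ 459.7 -352.2] z 0.004
[ 59 242  52  15 273] (array([422.8, 673.2]), 170.2, 45.7, 78.9) [434.2 685.9] z 0.0111
[228 274  33  34 903] (array([291.1, 144.1]), 104.9, 102.9, 1.2) [290.9 143.5] z 0.0194
```

```bash
python3 - <<'E'
from h import *
f=np.load('pics/top0.npz');P=cloud('top',f['d'])
g=np.load('pics/side0.npz');S=cloud('side',g['d'])
for n,Q in(('top',P),('side',S)):
    Q=Q.reshape(-1,3);m=(Q[:,2]>.05)&(Q[:,2]<.3)&(Q[:,1]>.38)&(Q[:,1]<.9)&(Q[:,0]>.1)&(Q[:,0]<.9)
    Q=Q[m]
    for x in np.arange(.1,.9,.04):
        k=Q[(Q[:,0]>=x)&(Q[:,0]<x+.04)]
        if len(k)>5:print(n,round(x,2),len(k),'ymin',k[:,1].min().round(3),'y1%',np.percentile(k[:,1],3).round(3),'zmax',k[:,2].max().round(3))
E
python3 -m crank '[[300,300,0,0.5,100],[441,484,0,0.5,100],[441,484,0,0.5,100],[441,484,0,0.5,100],[441,484,0,0.5,100],[441,484,0,0.5,100],[441,484,0,0.5,100],[441,484,0,0.5,100],[441,484,0,0.5,100],[441,484,0,0.5,100]]'
```

```text
top 0.18 23 ymin 0.544 y1% 0.544 zmax 0.224
top 0.22 404 ymin 0.504 y1% 0.505 zmax 0.229
top 0.26 414 ymin 0.504 y1% 0.547 zmax 0.229
top 0.3 396 ymin 0.551 y1% 0.552 zmax 0.229
top 0.34 398 ymin 0.555 y1% 0.556 zmax 0.229
top 0.38 297 ymin 0.559 y1% 0.56 zmax 0.229
top 0.42 1319 ymin 0.558 y1% 0.56 zmax 0.248
top 0.46 1382 ymin 0.558 y1% 0.56 zmax 0.247
top 0.5 1339 ymin 0.558 y1% 0.56 zmax 0.247
top 0.54 1314 ymin 0.556 y1% 0.559 zmax 0.249
top 0.58 1296 ymin 0.558 y1% 0.559 zmax 0.248
top 0.62 335 ymin 0.558 y1% 0.559 zmax 0.246
side 0.18 174 ymin 0.544 y1% 0.551 zmax 0.223
side 0.22 1869 ymin 0.505 y1% 0.516 zmax 0.224
side 0.26 1725 ymin 0.506 y1% 0.554 zmax 0.224
side 0.3 1667 ymin 0.552 y1% 0.56 zmax 0.224
side 0.34 1661 ymin 0.556 y1% 0.564 zmax 0.225
side 0.38 1159 ymin 0.559 y1% 0.567 zmax 0.225
side 0.42 3756 ymin 0.558 y1% 0.565 zmax 0.243
side 0.46 3046 ymin 0.558 y1% 0.569 zmax 0.243
side 0.5 2911 ymin 0.559 y1% 0.569 zmax 0.243
side 0.54 2939 ymin 0.558 y1% 0.569 zmax 0.243
side 0.58 2963 ymin 0.558 y1% 0.571 zmax 0.242
side 0.62 760 ymin 0.558 y1% 0.571 zmax 0.243
time: 1.15
eef_pos: [0.4491, -0.1164, 0.2313]
tcp_rot: [[0.962, 0.273, 0.0], [0.273, -0.962, -0.0], [0.0, 0.0, -1.0]]
wrist_force: [2.0, -1.9, 0.3]
grip_width: 0.0853
```

```bash
python3 -m crank '[[103,113,0,0,100],[103,113,0,0,100],[103,113,0,0,100],[103,113,0,0,100],[103,113,0,0,100]]'
python3 - <<'E'
from h import *
s=r.read_state();print(s['q'],s['eef_pos'])
im,d=r.read_camera('wrist');cv2.imwrite('pics/w1.png',im);np.savez('pics/w1.npz',im=im,d=d)
P=cloud('wrist',d,(s['eef_pos'],s['tcp_rot']))
R=(abs(P[...,0]-.552)<.1)&(abs(P[...,1])<.08)&(d>0)
for n,a,b in(('tube',.115,.13),('slim',.066,.078),('big',.048,.060),('hub',.022,.036)):
    Q=P[R&(P[...,2]>a)&(P[...,2]<b)];print(n,len(Q),np.median(Q[:,2]).round(4),rect(Q[:,:2]))
E
```

```text
time: 1.65
eef_pos: [0.5513, -0.0044, 0.2305]
tcp_rot: [[0.962, 0.275, -0.001], [0.275, -0.962, -0.0], [-0.001, -0.0, -1.0]]
wrist_force: [0.1, -0.4, 0.3]
grip_width: 0.0854
[-8.00999434e-03  3.22020914e-01  1.07947129e-01  1.35810096e+00
 -5.28252226e-05  2.85539156e+00] [ 0.55130118 -0.00443269  0.23051339]
tube 856 0.1255 (array([553.5,  -4. ]), 29.1, 27.7, 16.7)
slim 2431 0.0734 (array([553.9,  -1.6]), 117.8, 34.0, 16.4)
big 2443 0.0553 (array([557.2,  -3.8]), 165.3, 46.0, 18.7)
hub 1033 0.031 (array([556.7,  -6.5]), 95.9, 66.1, 13.2)
```

View pics/w1.png

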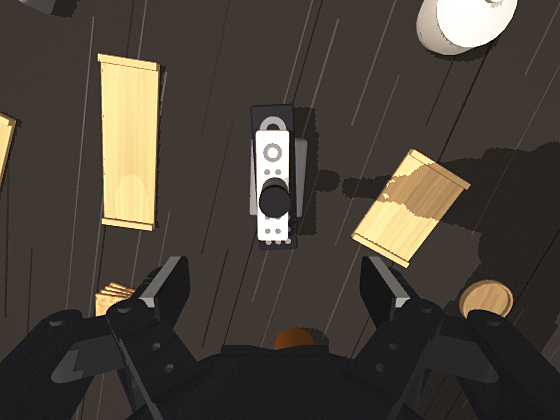

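Wrist view: pile centred at about (272,195), with the tube cap at (274,198). Wrist and top measurements agree to about 2 mm. Now to grasp the tube.

```bash
python3 -m crank '[[1.5,0.5,-50,0,100],[1.5,0.5,-100,0,100],[1.5,0.5,-130,0,100],[1.5,0.5,-145,0,100],[1.5,0.5,-145,0,20],[1.5,0.5,-145,0,20],[1.5,0.5,-145,0,20],[1.5,0.5,-145,0,20],[1.5,0.5,-145,0,20]]'
```

```text
time: 2.6
eef_pos: [0.5533, -0.0051, 0.0877]
tcp_rot: [[0.962, 0.273, 0.002], [0.273, -0.962, -0.0], [0.002, 0.001, -1.0]]
wrist_force: [-2.2, -2.1, 10.9]
grip_width: 0.0265
```

```bash
python3 -m crank '[[0,0,0,0,0],[0,0,0,0,0],[0,0,5,0,0],[0,0,30,0,0],[0,0,60,0,0],[0,0,60,0,0],[0,0,60,0,0]]'
python3 - <<'E'
from h import *
s=r.read_state();print(s['q'],s['eef_pos'])
im,d=r.read_camera('wrist');cv2.imwrite('pics/w2.png',im)
im,d=r.read_camera('top');cv2.imwrite('pics/t2.png',cv2.resize(im[120:330,130:430],None,fx=2.6,fy=2.6))
E
```

```text
time: 3.3
eef_pos: [0.5532, -0.0049, 0.1471]
tcp_rot: [[0.962, 0.273, 0.002], [0.273, -0.962, 0.0], [0.002, 0.0, -1.0]]
wrist_force: [-0.1, 0.4, -0.9]
grip_width: 0.0267
[-8.82374155e-03  3.48552010e-01 -6.65959579e-02  1.15388953e+00
  6.89787668e-05  2.85659249e+00] [ 0.55316479 -0.00485934  0.14712958]
```

View pics/w2.png

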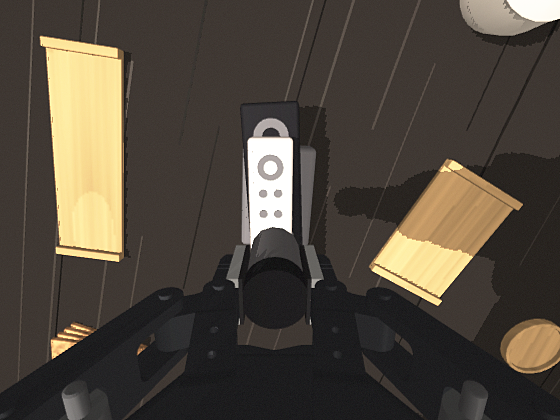

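```bash
python3 -m crank '[[-93.5,-347.5,0,0,0],[-93.5,-347.5,0,0,0],[-93.5,-347.5,0,0,0],[-93.5,-347.5,0,0,0],[-93.5,-347.5,0,0,0],[-93.5,-347.5,0,0,0],[-93.5,-347.5,0,0,0],[-93.5,-347.5,0,0,0],[-93.5,-347.5,0,0,0],[-93.5,-347.5,0,0,0]]'
python3 - <<'E'
from h import *
s=r.read_state();print(s['q'],s['eef_pos'],s['wrist_force'])
im,d=r.read_camera('wrist');cv2.imwrite('pics/w3.png',im)
P=cloud('wrist',d,(s['eef_pos'],s['tcp_rot']))
m=((im[...,2]>70)&(im[...,0]<0.75*im[...,2])&(abs(P[...,2])<.02)&(abs(P[...,0]-.46)<.06)&(abs(P[...,1]+.352)<.06))
print(m.sum(),rect(P[m][:,:2]))
E
```

```text
time: 4.4
eef_pos: [0.459, -0.3514, 0.1456]
tcp_rot: [[0.962, 0.273, -0.001], [0.273, -0.962, 0.001], [-0.001, -0.001, -1.0]]
wrist_force: [-0.3, 0.2, -0.2]
grip_width: 0.0272
[-6.53584624e-01  4.02474301e-01  8.27228582e-03  1.17799200e+00
  3.42747298e-04  2.21178180e+00] [ 0.45901552 -0.35141276  0.14563369] [-0.33491368  0.16045166 -0.22648618]
4016 (array([ 457.9, -352.1]), 73.4, 73.2, -75.3)
```

View pics/w3.png

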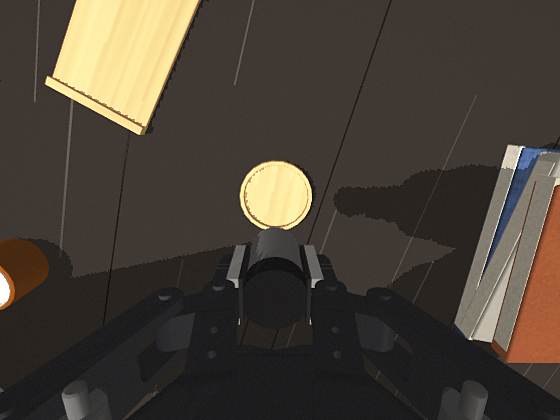

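Dish centre measured at (458,-352), under the tube. Lowering.

```bash
python3 -m crank '[[0,0,-40,0,0],[0,0,-80,0,0],[0,0,-105,0,0],[0,0,-118,0,0],[0,0,-124,0,0],[0,0,-124,0,0],[0,0,-124,0,0]]'
```

```text
time: 5.15
eef_pos: [0.46, -0.3527, 0.0236]
tcp_rot: [[0.962, 0.273, 0.001], [0.273, -0.962, -0.001], [0.001, 0.001, -1.0]]
wrist_force: [-1.2, 0.1, -0.5]
grip_width: 0.0266
```

```bash
python3 -m crank '[[0,0,-2,0,0],[0,0,-2.5,0,0],[0,0,-2.5,0,0]]'
```

```text
time: 5.45
eef_pos: [0.4596, -0.3528, 0.0208]
tcp_rot: [[0.962, 0.273, 0.001], [0.273, -0.962, -0.001], [0.001, 0.001, -1.0]]
wrist_force: [-0.7, 1.2, 5.7]
grip_width: 0.0267
```

Contact felt (5.7 N). Releasing.

```bash
python3 -m crank '[[0,0,0,0,50],[0,0,0,0,80],[0,0,0,0,80],[0,0,0,0,80],[0,0,30,0,80],[0,0,80,0,80],[0,0,130,0,80]]';python3 - <<'E'
from h import *
s=r.read_state();print(s['q'],s['eef_pos'],s['wrist_force'])
im,d=r.read_camera('wrist');cv2.imwrite('pics/w4.png',im)
P=cloud('wrist',d,(s['eef_pos'],s['tcp_rot']))
m=(P[...,2]>.045)&(P[...,2]<.065)&(abs(P[...,0]-.46)<.06)&(abs(P[...,1]+.352)<.06)
print(m.sum(),P[m].mean(0),rect(P[m][:,:2]))
E
```

```text
time: 6.15
eef_pos: [0.4584, -0.3519, 0.151]
tcp_rot: [[0.962, 0.273, -0.001], [0.273, -0.962, 0.001], [-0.001, -0.001, -1.0]]
wrist_force: [1.6, -0.6, -0.5]
grip_width: 0.0685
[-6.54633697e-01  3.99911244e-01  1.81663043e-02  1.19069366e+00
 -1.37787531e-05  2.21084956e+00] [ 0.45844188 -0.35187882  0.15096495] [ 1.57877089 -0.55404722 -0.54197865]
948 [ 0.46144345 -0.35244572  0.05798202] (array([ 460.4, -353. ]), 28.6, 28.0, 18.6)
```

View pics/w4.png

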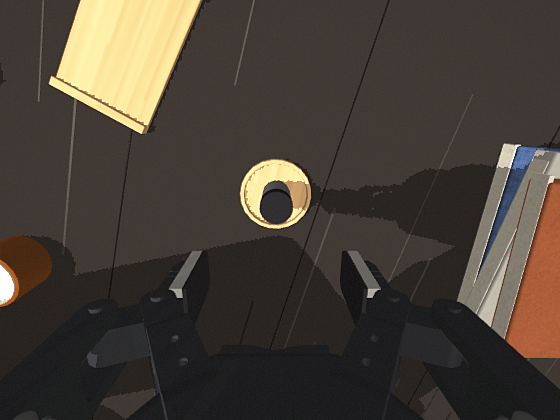

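The tube stands at (460,-353), upright in the dish. Next is the slim remote: I turn the wrist by half, because of the joint-6 range, while moving back.

```bash
python3 -m crank '[[0,0,70,1,100],[0,100,70,3,100],[20,200,70,5,100],[95,350,70,14,100],[95,350,70,14,100],[95,350,70,14,100],[95,350,70,14,100],[95,350,70,14,100],[95,350,70,14,100],[95,350,70,14,100]]'
python3 -m crank '[[0,0,0,14,100],[0,0,0,14,100],[0,0,0,14,100],[0,0,0,14,100],[0,0,0,14,100],[0,0,0,14,100],[0,0,0,14,100],[0,0,0,14,100],[0,0,0,14,100],[0,0,0,14,100]]'
```

```text
time: 7.2
eef_pos: [0.5547, 0.0004, 0.2195]
tcp_rot: [[-0.169, 0.986, -0.0], [0.986, 0.169, 0.0], [0.0, -0.0, -1.0]]
wrist_force: [-0.5, -1.0, 0.4]
grip_width: 0.0851
time: 8.2
eef_pos: [0.5541, -0.0024, 0.2197]
tcp_rot: [[-0.998, -0.061, -0.0], [-0.061, 0.998, -0.0], [0.0, 0.0, -1.0]]
wrist_force: [-0.5, -0.5, 0.1]
grip_width: 0.0853
```

```bash
python3 -m crank '[[0,0,0,2.15,100],[0,0,0,2.15,100],[0,0,0,2.15,100]]'
python3 - <<'E'
from h import *
s=r.read_state();print(s['q'],s['eef_pos'])
im,d=r.read_camera('wrist');cv2.imwrite('pics/w5.png',im);np.savez('pics/w5.npz',im=im,d=d)
P=cloud('wrist',d,(s['eef_pos'],s['tcp_rot']))
R=(abs(P[...,0]-.552)<.1)&(abs(P[...,1])<.08)&(d>0)
for n,a,b in(('slim',.062,.080),('big',.046,.060),('hub',.022,.036)):
    Q=P[R&(P[...,2]>a)&(P[...,2]<b)];print(n,len(Q),np.median(Q[:,2]).round(4),rect(Q[:,:2]))
E
```

```text
time: 8.5
eef_pos: [0.5541, -0.0024, 0.2197]
tcp_rot: [[-0.961, -0.278, -0.0], [-0.278, 0.961, -0.0], [0.0, 0.0, -1.0]]
wrist_force: [-0.2, 0.5, -0.2]
grip_width: 0.0854
[-4.31522887e-03  3.28024937e-01  8.91794923e-02  1.33202286e+00
 -1.76619021e-05 -2.86004203e-01] [ 0.55409096 -0.00239662  0.21972541]
slim 3715 0.0732 (array([553.6,  -1.6]), 119.7, 34.0, 16.1)
big 2482 0.0551 (array([557.1,  -3.7]), 165.6, 46.1, 18.7)
hub 1070 0.0309 (array([557.4,  -6.1]), 96.8, 66.2, 13.1)
```

View pics/w5.png

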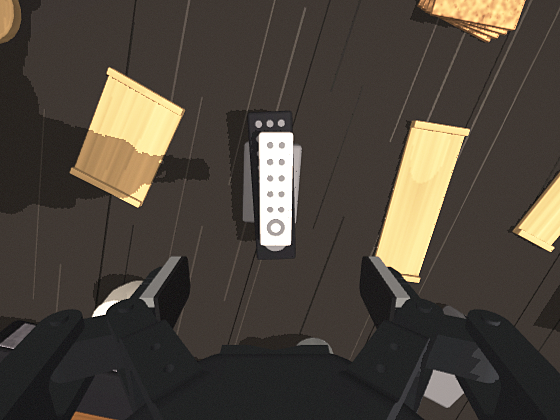

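Slim remote lies undisturbed at about (275,190), measured at (553.6,-1.6) and 16.1°. Grasping it.

```bash
python3 -m crank '[[0,0.8,-50,0,100],[0,0.8,-100,0,100],[0,0.8,-140,0,100],[0,0.8,-160,0,100],[0,0.8,-165,0,100],[0,0.8,-165,0,60],[0,0.8,-165,0,60],[0,0.8,-165,0,60]]'
```

```text
time: 9.35
eef_pos: [0.5552, -0.0016, 0.0563]
tcp_rot: [[-0.961, -0.276, 0.002], [-0.276, 0.961, -0.0], [-0.002, -0.001, -1.0]]
wrist_force: [1.1, 0.2, -0.3]
grip_width: 0.0513
```

```bash
python3 -m crank '[[0,0,0,0,45],[0,0,0,0,30],[0,0,0,0,30],[0,0,0,0,30],[0,0,0,0,20],[0,0,0,0,20],[0,0,0,0,20]]'
```

```text
time: 10.05
eef_pos: [0.5547, -0.0016, 0.0559]
tcp_rot: [[-0.961, -0.277, 0.002], [-0.277, 0.961, 0.0], [-0.002, -0.0, -1.0]]
wrist_force: [-2.5, -0.1, 9.8]
grip_width: 0.0324
```

```bash
python3 -m crank '[[0,0,3,0,0],[0,0,15,0,0],[0,0,50,0,0],[0,0,80,0,0],[0,0,80,0,0],[0,0,80,0,0]]'
python3 - <<'E'
from h import *
s=r.read_state();print(s['q'],s['eef_pos'])
im,d=r.read_camera('wrist');cv2.imwrite('pics/w6.png',im)
im,d=r.read_camera('side');cv2.imwrite('pics/s6.png',cv2.resize(im[140:320,120:420],None,fx=2.6,fy=2.6))
E
```

```text
time: 10.65
eef_pos: [0.5546, -0.0016, 0.1358]
tcp_rot: [[-0.961, -0.277, 0.002], [-0.277, 0.961, -0.0], [-0.002, -0.0, -1.0]]
wrist_force: [-0.4, 0.6, -0.7]
grip_width: 0.0325
[-2.81515523e-03  3.57470213e-01 -8.31230232e-02  1.12845881e+00
 -8.73457543e-06 -2.83295761e-01] [ 0.55463226 -0.00156414  0.13583181]
```

View pics/w6.png

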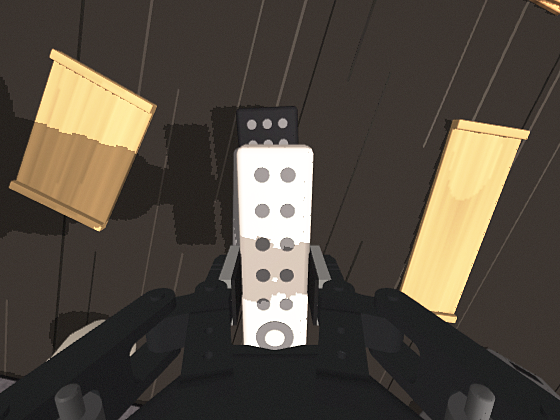

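View pics/s6.png

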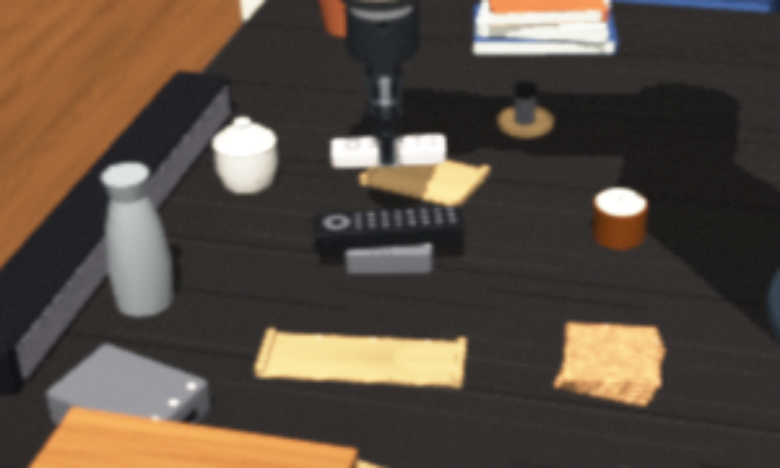

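Remote held level. Moving to the short cradle.

```bash
python3 -m crank '[[-91.5,365,0,-4.5,0],[-91.5,365,0,-4.5,0],[-91.5,365,0,-4.5,0],[-91.5,365,0,-4.5,0],[-91.5,365,0,-4.5,0],[-91.5,365,0,-4.5,0],[-91.5,365,0,-4.5,0],[-91.5,365,0,-4.5,0],[-91.5,365,0,-4.5,0],[-91.5,365,0,-4.5,0]]'
python3 - <<'E'
from h import *
s=r.read_state();print(s['q'],s['eef_pos'],s['wrist_force'])
im,d=r.read_camera('wrist');cv2.imwrite('pics/w7.png',im);np.savez('pics/w7.npz',im=im,d=d)
im,d=r.read_camera('top');np.savez('pics/t7.npz',im=im,d=d);cv2.imwrite('pics/t7.png',cv2.resize(im[180:290,110:260],None,fx=5,fy=5))
E
```

```text
time: 11.75
eef_pos: [0.4618, 0.3636, 0.1337]
tcp_rot: [[-0.982, 0.188, -0.001], [0.188, 0.982, -0.001], [0.001, -0.002, -1.0]]
wrist_force: [-0.2, -0.1, -1.0]
grip_width: 0.0327
[ 6.67152595e-01  4.28552615e-01  1.67235741e-02  1.16098122e+00
 -2.21970704e-04  8.56162365e-01] [0.46178199 0.36362416 0.13368693] [-0.19216932 -0.05818386 -0.98163052]
```

View pics/w7.png

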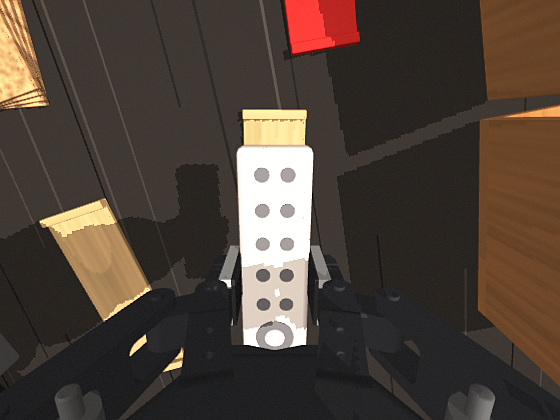

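View pics/t7.png

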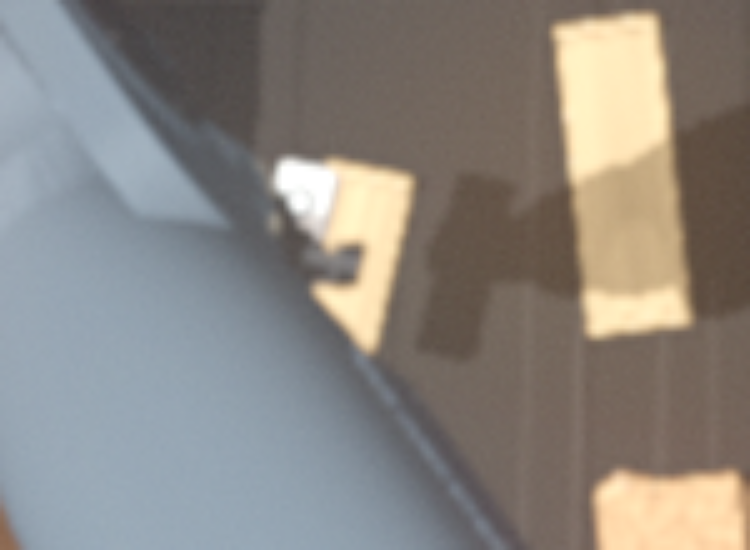

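Run:
```python
from h import *
f=np.load('pics/w7.npz');im,d=f['im'],f['d']
s=r.read_state()
P=cloud('wrist',d,(s['eef_pos'],s['tcp_rot']))
for (u,v) in [(244,111),(275,111),(306,111),(244,140),(304,140)]: print(u,v,P[v,u].round(4))
e=np.array([np.cos(np.radians(-11.1)),np.sin(np.radians(-11.1))])
print('expected lip outer mid',np.array([.462,.3635])-.08*e)
m=(P[...,2]>.1)&(d>0)&(im.min(-1)>190);m[:140]=0;m[:,:235]=0;m[:,316:]=0
print(rect(P[m][:,:2]),np.median(P[m][:,2]))
```

```text
244 111 [0.3798 0.3516 0.0132]
275 111 [0.3849 0.378  0.0129]
306 111 [0.39   0.4043 0.0131]
244 140 [0.404  0.3455 0.0074]
304 140 [0.4145 0.3992 0.0063]
expected lip outer mid [0.38349659 0.37890176]
(array([454.6, 364.4]), 105.6, 33.7, -10.9) 0.15148673540820443
```

Alignment confirmed: cradle lip and remote agree within about 2 mm. Lowering.

```bash
python3 -m crank '[[0,0,-40,0,0],[0,0,-80,0,0],[0,0,-108,0,0],[0,0,-119,0,0],[0,0,-124.5,0,0],[0,0,-124.5,0,0],[0,0,-124.5,0,0]]'
```

```text
time: 12.55
eef_pos: [0.4635, 0.3638, 0.0117]
tcp_rot: [[-0.982, 0.19, 0.002], [0.19, 0.982, 0.001], [-0.001, 0.002, -1.0]]
wrist_force: [-0.3, 0.7, -1.2]
grip_width: 0.0328
```

```bash
python3 -m crank '[[0,0,-3,0,0],[0,0,-4.5,0,0],[0,0,-4.5,0,0]]'
```

```text
time: 12.85
eef_pos: [0.4632, 0.3639, 0.007]
tcp_rot: [[-0.982, 0.189, 0.001], [0.189, 0.982, 0.001], [-0.001, 0.001, -1.0]]
wrist_force: [-2.4, -1.5, 11.4]
grip_width: 0.0328
```

Contact (11 N). Releasing.

```bash
python3 -m crank '[[0,0,0,0,60],[0,0,0,0,80],[0,0,0,0,80],[0,0,0,0,80],[0,0,30,0,80],[0,0,80,0,80],[0,0,130,0,80],[0,0,180,0,80],[0,0,180,0,80]]';python3 - <<'E'
from h import *
s=r.read_state();print(s['q'],s['eef_pos'],s['wrist_force'])
im,d=r.read_camera('wrist');cv2.imwrite('pics/w8.png',im);np.savez('pics/w8.npz',im=im,d=d)
P=cloud('wrist',d,(s['eef_pos'],s['tcp_rot']))
R=(abs(P[...,0]-.462)<.1)&(abs(P[...,1]-.3635)<.05)
m=R&(P[...,2]>.017)&(P[...,2]<.035)
print(m.sum(),P[m].mean(0),rect(P[m][:,:2]))
m=R&(P[...,2]<.017)&(im[...,2]>120)&(im[...,0]<.85*im[...,2])
print(m.sum(),rect(P[m][:,:2]))
E
```

```text
time: 13.75
eef_pos: [0.4648, 0.3652, 0.1927]
tcp_rot: [[-0.982, 0.19, 0.008], [0.19, 0.982, 0.006], [-0.006, 0.007, -1.0]]
wrist_force: [0.7, 0.1, 0.3]
grip_width: 0.0681
[ 6.65910861e-01  4.02565114e-01  1.28295711e-01  1.28685699e+00
 -2.43367653e-06  8.56616048e-01] [0.46481734 0.36516877 0.1927466 ] [0.65209464 0.13435473 0.28150708]
3272 [0.45810285 0.36499479 0.02421892] (array([461.7, 364.3]), 119.0, 34.0, -10.9)
3582 (array([463.5, 362.6]), 166.2, 58.3, -10.9)
```

View pics/w8.png

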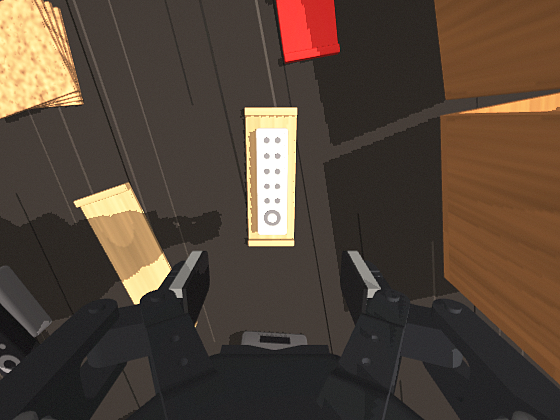

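Slim remote is in its cradle at about (271,180), centred within about 2.5 mm. Going to the big remote.

```bash
python3 -m crank '[[92,-369,25,4.93,100],[92,-369,25,4.93,100],[92,-369,25,4.93,100],[92,-369,25,4.93,100],[92,-369,25,4.93,100],[92,-369,25,4.93,100],[92,-369,25,4.93,100],[92,-369,25,4.93,100],[92,-369,25,4.93,100],[92,-369,25,4.93,100]]'
python3 - <<'E'
from h import *
s=r.read_state();print(s['q'],s['eef_pos'],s['tcp_rot'][:,0])
im,d=r.read_camera('wrist');cv2.imwrite('pics/w9.png',im);np.savez('pics/w9.npz',im=im,d=d)
P=cloud('wrist',d,(s['eef_pos'],s['tcp_rot']))
R=(abs(P[...,0]-.552)<.1)&(abs(P[...,1])<.08)&(d>0)
for n,a,b in(('big',.046,.065),('hub',.022,.036)):
    Q=P[R&(P[...,2]>a)&(P[...,2]<b)];print(n,len(Q),np.median(Q[:,2]).round(4),rect(Q[:,:2]))
E
```

```text
time: 14.8
eef_pos: [0.5543, -0.0063, 0.2098]
tcp_rot: [[-0.948, -0.318, -0.002], [-0.318, 0.948, 0.0], [0.001, 0.001, -1.0]]
wrist_force: [0.0, 1.2, -0.4]
grip_width: 0.0852
[-1.14035467e-02  3.31679183e-01  6.91970632e-02  1.30993532e+00
  2.16886191e-04 -3.35076393e-01] [ 0.55425191 -0.00625226  0.20976279] [-0.94807254 -0.31805083  0.00145963]
big 6556 0.0553 (array([557.6,  -3.4]), 165.1, 46.1, 18.7)
hub 1113 0.0309 (array([556.7,  -6.1]), 95.6, 66.1, 13.1)
```

View pics/w9.png

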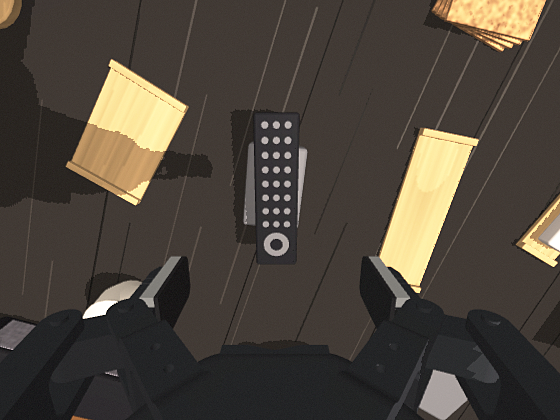

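Big remote at about (276,188), undisturbed, measured at (557.3,-3.5) and 18.7°. Grasping it.

```bash
python3 -m crank '[[2.8,2.7,-50,0,100],[2.8,2.7,-100,0,100],[2.8,2.7,-145,0,100],[2.8,2.7,-165,0,100],[2.8,2.7,-174,0,100],[2.8,2.7,-174,0,80],[2.8,2.7,-174,0,70],[2.8,2.7,-174,0,70]]'
```

```text
time: 15.65
eef_pos: [0.5585, -0.0026, 0.0383]
tcp_rot: [[-0.947, -0.32, 0.002], [-0.32, 0.947, 0.0], [-0.002, -0.001, -1.0]]
wrist_force: [-0.6, 0.3, 0.3]
grip_width: 0.0597
```

```bash
python3 -m crank '[[0,0,0,0,60],[0,0,0,0,50],[0,0,0,0,45],[0,0,0,0,40],[0,0,0,0,35],[0,0,0,0,30],[0,0,0,0,30]]'
```

```text
time: 16.35
eef_pos: [0.5581, -0.0029, 0.038]
tcp_rot: [[-0.948, -0.32, 0.002], [-0.32, 0.948, 0.0], [-0.002, -0.0, -1.0]]
wrist_force: [-3.6, 0.9, 13.1]
grip_width: 0.0442
```

```bash
python3 -m crank '[[0,0,3,0,0],[0,0,15,0,0],[0,0,50,0,0],[0,0,80,0,0],[0,0,80,0,0],[0,0,80,0,0]]'
python3 - <<'E'
from h import *
s=r.read_state();print(s['q'],s['eef_pos'])
im,d=r.read_camera('wrist');cv2.imwrite('pics/w10.png',im)
im,d=r.read_camera('side');cv2.imwrite('pics/s10.png',cv2.resize(im[140:320,120:420],None,fx=2.6,fy=2.6))
E
```

```text
time: 16.95
eef_pos: [0.5579, -0.0029, 0.1177]
tcp_rot: [[-0.947, -0.32, 0.002], [-0.32, 0.947, 0.0], [-0.002, -0.001, -1.0]]
wrist_force: [-0.5, -0.3, -2.0]
grip_width: 0.0446
[-5.17650735e-03  3.74836553e-01 -1.05391698e-01  1.08897049e+00
  1.27067454e-05 -3.30657004e-01] [ 0.55787777 -0.00288387  0.11768706]
```

View pics/w10.png

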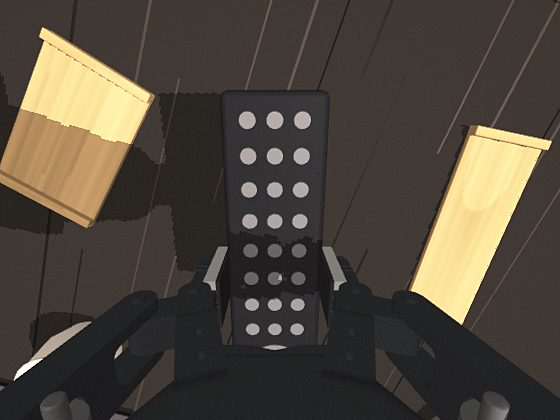

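View pics/s10.png

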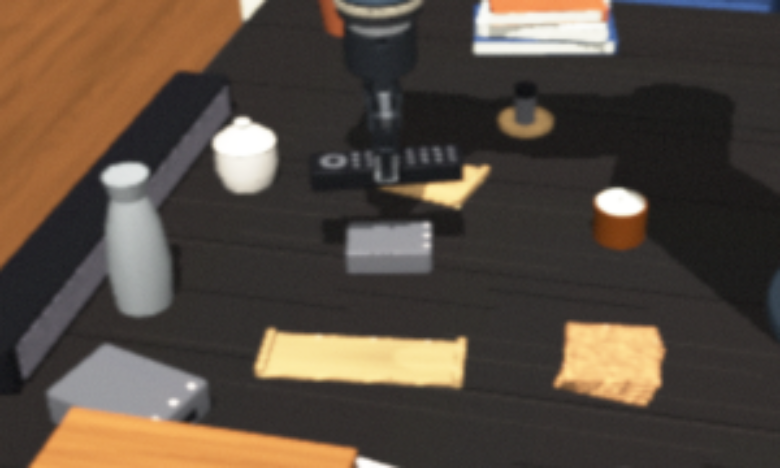

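```bash
python3 -m crank '[[-18,184,0,-1.9,0],[-18,184,0,-1.9,0],[-18,184,0,-1.9,0],[-18,184,0,-1.9,0],[-18,184,0,-1.9,0],[-18,184,0,-1.9,0],[-18,184,0,-1.9,0]]'
python3 - <<'E'
from h import *
s=r.read_state();print(s['q'],s['eef_pos'],s['wrist_force'],s['tcp_rot'][:,0])
im,d=r.read_camera('wrist');cv2.imwrite('pics/w11.png',im);np.savez('pics/w11.npz',im=im,d=d)
P=cloud('wrist',d,(s['eef_pos'],s['tcp_rot']))
R=(abs(P[...,0]-.54)<.12)&(abs(P[...,1]-.181)<.06)
m=R&(P[...,2]>.12)&(P[...,2]<.15)&(im.max(-1)<110);m[:,:215]=0;m[:,340:]=0;m[245:]=0
Q=P[m];print('remote',len(Q),rect(Q[:,:2]),np.median(Q[:,2]))
m=R&(P[...,2]<.02)&(im[...,2]>100)&(im[...,0]<.8*im[...,2])
Q=P[m];print('cradle',len(Q),rect(Q[:,:2]))
E
```

```text
time: 17.75
eef_pos: [0.5391, 0.1803, 0.1161]
tcp_rot: [[-0.992, -0.126, -0.001], [-0.126, 0.992, -0.001], [0.001, -0.0, -1.0]]
wrist_force: [0.3, -0.6, -1.9]
grip_width: 0.0449
[ 3.22926644e-01  3.99225710e-01 -7.33433354e-02  1.09959111e+00
 -2.19280698e-04  1.96866259e-01] [0.53908079 0.18032535 0.11612128] [ 0.28606191 -0.57384445 -1.92992406] [-0.9920641  -0.12572651  0.00129459]
remote 13166 (array([490.4, 174.3]), 69.9, 46.3, 7.2) 0.1333314447937741
cradle 399 (array([534.1, 186.8]), 220.3, 108.3, 0.1)
```

View pics/w11.png

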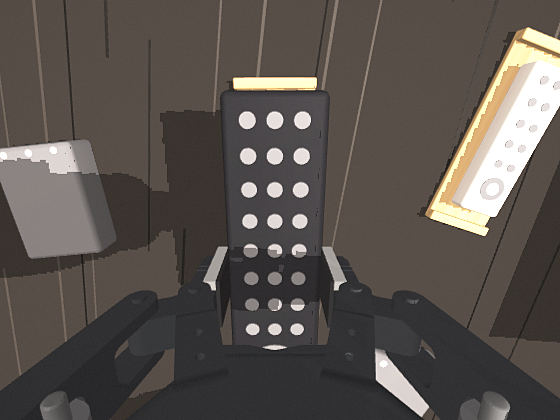

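```bash
python3 - <<'E'
from h import *
f=np.load('pics/w11.npz');im,d=f['im'],f['d'];s=r.read_state()
P=cloud('wrist',d,(s['eef_pos'],s['tcp_rot']))
for u,v in[(236,79),(275,79),(315,79)]:print(P[v,u].round(4))
E
python3 -m crank '[[0,0,-40,0,0],[0,0,-75,0,0],[0,0,-92,0,0],[0,0,-100,0,0],[0,0,-100,0,0],[0,0,-100,0,0]]'
```

```text
[0.4412 0.1372 0.0121]
[0.4374 0.1676 0.0126]
[0.4336 0.1987 0.0139]
time: 18.4
eef_pos: [0.5402, 0.1809, 0.0178]
tcp_rot: [[-0.992, -0.126, 0.001], [-0.126, 0.992, 0.0], [-0.001, 0.0, -1.0]]
wrist_force: [0.4, -0.8, -0.7]
grip_width: 0.0446
```

Lip is exactly where expected. About 5 mm to go.

```bash
python3 -m crank '[[0,0,-3,0,0],[0,0,-4.8,0,0],[0,0,-4.8,0,0]]'
```

```text
time: 18.7
eef_pos: [0.5401, 0.1813, 0.0131]
tcp_rot: [[-0.992, -0.126, 0.002], [-0.126, 0.992, 0.0], [-0.002, 0.0, -1.0]]
wrist_force: [-2.1, -1.8, 10.5]
grip_width: 0.0444
```

```bash
python3 -m crank '[[0,0,0,0,70],[0,0,0,0,90],[0,0,0,0,90],[0,0,0,0,90],[0,0,30,0,90],[0,0,80,0,90],[0,0,130,0,90],[0,0,180,0,90],[0,0,190,0,90]]';python3 - <<'E'
from h import *
s=r.read_state();print(s['q'],s['eef_pos'],s['wrist_force'])
im,d=r.read_camera('wrist');cv2.imwrite('pics/w12.png',im);np.savez('pics/w12.npz',im=im,d=d)
P=cloud('wrist',d,(s['eef_pos'],s['tcp_rot']))
R=(abs(P[...,0]-.54)<.13)&(abs(P[...,1]-.181)<.06)
m=R&(P[...,2]>.022)&(P[...,2]<.04)
print(m.sum(),P[m].mean(0),rect(P[m][:,:2]))
m=R&(P[...,2]<.02)&(im[...,2]>100)&(im[...,0]<.8*im[...,2])
print(m.sum(),rect(P[m][:,:2]))
E
```

```text
time: 19.6
eef_pos: [0.5414, 0.1818, 0.2079]
tcp_rot: [[-0.992, -0.126, 0.007], [-0.126, 0.992, 0.002], [-0.008, 0.002, -1.0]]
wrist_force: [0.0, -0.0, -0.5]
grip_width: 0.0767
[3.23965916e-01 3.58584127e-01 1.02467093e-01 1.30695675e+00
 1.77456445e-05 1.97409419e-01] [0.54137037 0.18179628 0.2078783 ] [ 0.0233916  -0.03254062 -0.49987278]
5828 [0.53212219 0.18033979 0.03025396] (array([538.2, 181.1]), 164.1, 46.1, 7.3)
1731 (array([544.7, 197.8]), 242.6, 108.4, 5.7)
```

View pics/w12.png

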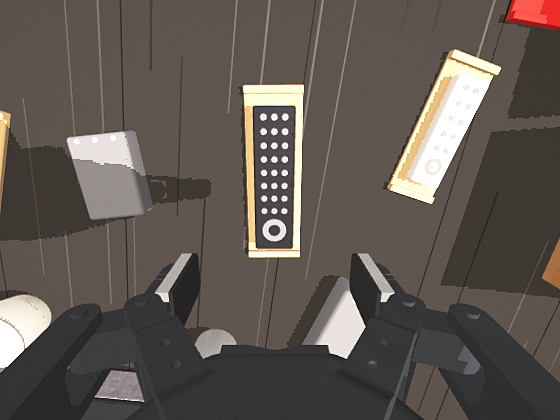

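Big remote is centred in the long cradle at about (274,178). Now the hub, the small one at about (108,175).

```bash
python3 -m crank '[[15.6,-188,0,0.98,100],[15.6,-188,0,0.98,100],[15.6,-188,0,0.98,100],[15.6,-188,0,0.98,100],[15.6,-188,0,0.98,100],[15.6,-188,0,0.98,100],[15.6,-188,0,0.98,100]]'
python3 - <<'E'
from h import *
s=r.read_state();print(s['q'],s['eef_pos'],s['tcp_rot'][:,0])
im,d=r.read_camera('wrist');cv2.imwrite('pics/w13.png',im);np.savez('pics/w13.npz',im=im,d=d)
P=cloud('wrist',d,(s['eef_pos'],s['tcp_rot']))
R=(abs(P[...,0]-.552)<.1)&(abs(P[...,1])<.08)&(d>0)
for n,a,b in(('hub',.022,.046),):
    Q=P[R&(P[...,2]>a)&(P[...,2]<b)];print(n,len(Q),np.median(Q[:,2]).round(4),rect(Q[:,:2]))
E
```

```text
time: 20.35
eef_pos: [0.5547, -0.0061, 0.2013]
tcp_rot: [[-0.974, -0.228, -0.001], [-0.228, 0.974, 0.0], [0.001, 0.0, -1.0]]
wrist_force: [0.6, -0.0, 0.0]
grip_width: 0.0853
[-1.11509497e-02  3.34007848e-01  5.10359613e-02  1.28891539e+00
  1.97235614e-04 -2.40927649e-01] [ 0.55470568 -0.0061235   0.2012715 ] [-0.97371675 -0.2277601   0.00101238]
hub 4933 0.0312 (array([557.1,  -6.1]), 96.3, 66.0, 13.1)
```

View pics/w13.png

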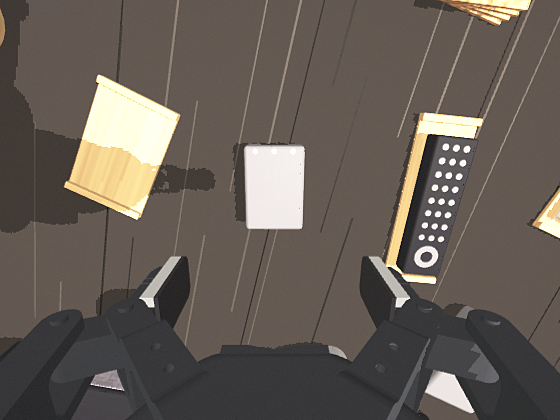

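Hub at about (274,187), measured at (557.1,-6.1) and 13.1°.

```bash
python3 -m crank '[[2.4,0,-50,0,100],[2.4,0,-100,0,100],[2.4,0,-145,0,100],[2.4,0,-180,0,100],[2.4,0,-194,0,100],[2.4,0,-194,0,100],[2.4,0,-194,0,90],[2.4,0,-194,0,85]]'
```

```text
time: 21.2
eef_pos: [0.5584, -0.0064, 0.0093]
tcp_rot: [[-0.974, -0.228, 0.002], [-0.228, 0.974, 0.0], [-0.002, -0.0, -1.0]]
wrist_force: [0.1, -0.7, -0.2]
grip_width: 0.0726
```

```bash
python3 -m crank '[[0,0,-2,0,80],[0,0,-2,0,75],[0,0,-2,0,70],[0,0,-2,0,60],[0,0,-2,0,55],[0,0,-2,0,50],[0,0,-2,0,50]]'
```

```text
time: 21.9
eef_pos: [0.5583, -0.0067, 0.0073]
tcp_rot: [[-0.974, -0.227, 0.002], [-0.227, 0.974, 0.0], [-0.002, -0.0, -1.0]]
wrist_force: [-1.1, 1.4, 10.7]
grip_width: 0.0645
```

```bash
python3 -m crank '[[0,0,3,0,0],[0,0,15,0,0],[0,0,50,0,0],[0,0,80,0,0],[0,0,80,0,0],[0,0,80,0,0]]'
python3 - <<'E'
from h import *
s=r.read_state();print(s['q'],s['eef_pos'])
im,d=r.read_camera('wrist');cv2.imwrite('pics/w14.png',im)
E
```

```text
time: 22.5
eef_pos: [0.5579, -0.0069, 0.0869]
tcp_rot: [[-0.974, -0.227, 0.002], [-0.227, 0.974, -0.0], [-0.002, -0.0, -1.0]]
wrist_force: [-0.4, -0.3, -2.3]
grip_width: 0.0645
[-1.23848200e-02  3.96551085e-01 -1.55243783e-01  1.01735743e+00
 -4.38860279e-05 -2.41481155e-01] [ 0.55789895 -0.00692368  0.08691446]
```

View pics/w14.png

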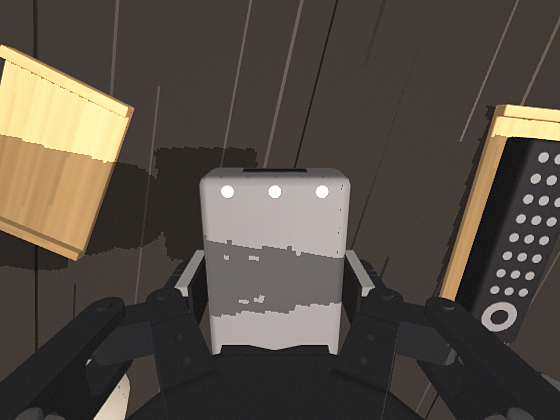

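```bash
python3 -m crank '[[3,-179.5,10,-4.45,0],[3,-179.5,10,-4.45,0],[3,-179.5,10,-4.45,0],[3,-179.5,10,-4.45,0],[3,-179.5,10,-4.45,0],[3,-179.5,10,-4.45,0],[3,-179.5,10,-4.45,0],[3,-179.5,10,-4.45,0]]'
python3 - <<'E'
from h import *
s=r.read_state();print(s['q'],s['eef_pos'],s['wrist_force'],s['tcp_rot'][:,0])
im,d=r.read_camera('wrist');cv2.imwrite('pics/w15.png',im);np.savez('pics/w15.npz',im=im,d=d)
P=cloud('wrist',d,(s['eef_pos'],s['tcp_rot']))
R=(abs(P[...,0]-.56)<.12)&(abs(P[...,1]+.186)<.08)
m=R&(P[...,2]>.1)&(P[...,2]<.13);m[:,:200]=0;m[:,350:]=0;m[245:]=0
Q=P[m];print('hub',len(Q),rect(Q[:,:2]),np.median(Q[:,2]))
f=np.load('pics/w13.npz')
e=np.array([np.cos(np.radians(-13.6)),np.sin(np.radians(-13.6))])
print('lip outer mid expected',np.array([.56,-.186])-.068*e)
E
```

```text
time: 23.35
eef_pos: [0.5603, -0.1853, 0.0956]
tcp_rot: [[-0.972, 0.233, -0.001], [0.233, 0.972, 0.0], [0.001, 0.0, -1.0]]
wrist_force: [1.4, -0.0, -2.0]
grip_width: 0.0643
[-3.19409776e-01  4.54605031e-01 -4.26966845e-02  1.07433366e+00
  9.64350300e-05 -8.41178555e-02] [ 0.56026069 -0.18526548  0.09561357] [ 1.35049616 -0.03667261 -1.97920237] [-9.72446001e-01  2.33126765e-01  8.27976888e-04]
hub 10955 (array([ 527.5, -176.8]), 66.3, 31.9, 76.3) 0.11943767102321114
lip outer mid expected [ 0.49390665 -0.17001034]
```

View pics/w15.png

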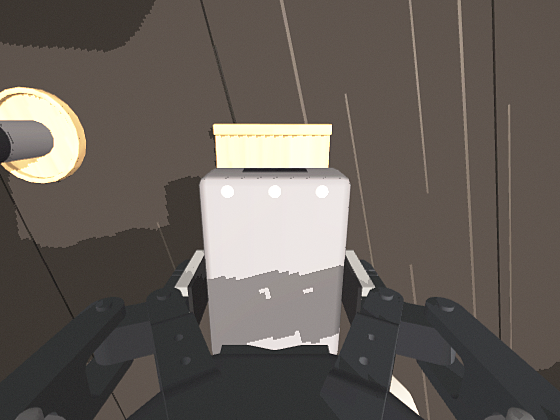

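Run:
```python
from h import *
f=np.load('pics/w15.npz');im,d=f['im'],f['d'];s=r.read_state()
P=cloud('wrist',d,(s['eef_pos'],s['tcp_rot']))
for u,v in[(214,126),(272,126),(330,126)]:print(P[v,u].round(4))
```

```text
[ 0.4843 -0.2135  0.0129]
[ 0.4944 -0.1711  0.0129]
[ 0.5046 -0.1288  0.0132]
```

```bash
python3 -m crank '[[1,-2,-30,0,0],[1,-2,-60,0,0],[1,-2,-74,0,0],[1,-2,-80,0,0],[1,-2,-80,0,0],[1,-2,-80,0,0]]'
```

```text
time: 24.0
eef_pos: [0.5621, -0.1883, 0.017]
tcp_rot: [[-0.972, 0.234, 0.001], [0.234, 0.972, -0.0], [-0.001, -0.0, -1.0]]
wrist_force: [0.3, 0.6, -1.7]
grip_width: 0.0647
```

```bash
python3 -m crank '[[0,0,-3,0,0],[0,0,-4.8,0,0],[0,0,-4.8,0,0]]'
```

```text
time: 24.3
eef_pos: [0.562, -0.1885, 0.0123]
tcp_rot: [[-0.972, 0.235, 0.002], [0.235, 0.972, -0.0], [-0.002, -0.0, -1.0]]
wrist_force: [-2.7, 1.8, 10.3]
grip_width: 0.0648
```

Contact. Release, retreat and look.

```bash
python3 -m crank '[[0,0,0,0,85],[0,0,0,0,100],[0,0,0,0,100],[0,0,0,0,100],[0,0,30,0,100],[0,0,80,0,100],[0,0,130,0,100],[0,0,180,0,100],[0,0,190,0,100],[0,0,190,0,100]]';python3 - <<'E'
from h import *
s=r.read_state();print(s['q'],s['eef_pos'],s['wrist_force'])
im,d=r.read_camera('wrist');cv2.imwrite('pics/w16.png',im)
P=cloud('wrist',d,(s['eef_pos'],s['tcp_rot']))
R=(abs(P[...,0]-.56)<.1)&(abs(P[...,1]+.187)<.08)
m=R&(P[...,2]>.025)&(P[...,2]<.05)
print(m.sum(),P[m].mean(0),rect(P[m][:,:2]))
m=R&(P[...,2]<.02)&(im[...,2]>80)&(im[...,0]<.75*im[...,2])
print(m.sum(),rect(P[m][:,:2]))
E
```

```text
time: 25.3
eef_pos: [0.5625, -0.1888, 0.2031]
tcp_rot: [[-0.972, 0.235, 0.004], [0.235, 0.972, -0.001], [-0.004, -0.0, -1.0]]
wrist_force: [0.7, 0.8, -1.1]
grip_width: 0.0853
[-3.23781446e-01  4.11120809e-01  1.67066642e-01  1.32302524e+00
 -5.57295908e-05 -8.69009910e-02] [ 0.56248026 -0.1887821   0.2030748 ] [ 0.73536578  0.76714919 -1.09149777]
5114 [ 0.55812732 -0.18735574  0.03608736] (array([ 560.6, -188. ]), 96.3, 66.1, -13.7)
1057 (array([ 559.9, -186.9]), 140.4, 93.9, -13.2)
```

View pics/w16.png

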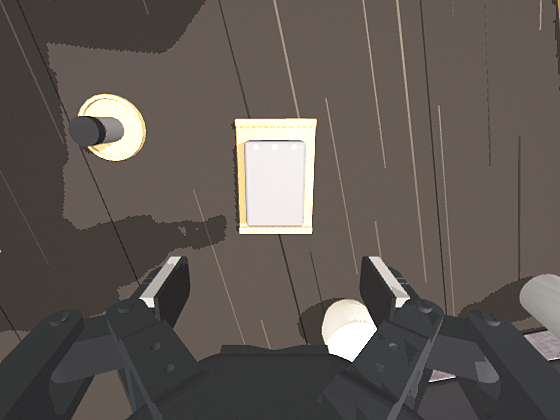

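Hub is centred in the dock at about (275,184) within 1–2 mm. One last overview, with a check on the vase and jar.

Run:
```python
from h import *
im,d=r.read_camera('top');cv2.imwrite('pics/t17.png',im)
f=np.load('pics/top0.npz');P0=cloud('top',f['d']);P=cloud('top',d)
for n,u0,u1,v0,v1 in(('vase',235,265,110,155),('jar',315,347,125,160)):
    for Q in(P0,P):
        q=Q[v0:v1,u0:u1].reshape(-1,3);q=q[(q[:,2]>.02)&(q[:,2]<.2)];print(n,len(q),q.mean(0).round(4))
```

```text
vase 785 [0.8154 0.1269 0.0914]
vase 786 [0.8154 0.127  0.0917]
jar 458 [ 0.7667 -0.1342  0.0625]
jar 456 [ 0.7667 -0.1341  0.0629]
```

View pics/t17.png

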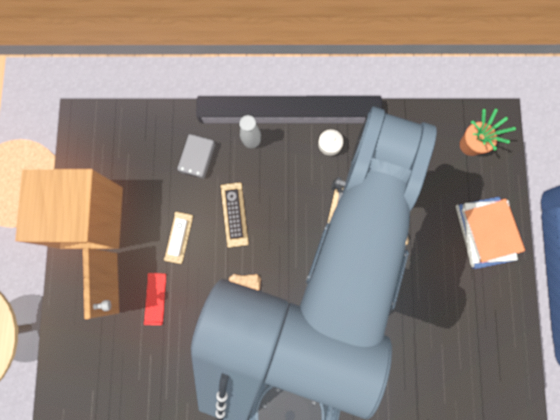

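Both remotes are in their cradles at (234,214) and (178,238), and the vase and jar haven't moved. Handing in.

```bash
python3 -c "
from cell import r
print(r.close_job())"
```

```text
the job is handed in; nothing more can be done
None
```

I took the pile apart from the top down and handed the job in after about 25 s of the 128 s allowed. The tube is in the round dish, the slim remote in the short cradle, the big remote in the long cradle and the hub in its dock.

- **Placement:** wrist-camera checks after each release put every item within about 1–2.5 mm of its holder's centre and under 1° off line. Each lies on the holder floor, and the camera heights match to within about 1.5 mm.
- **Vase and jar:** both show no shift in the top camera, well under 1 mm.
- **Robot:** the gripper is open, about 0.2 m above the sideboard and touching nothing. The largest contact force I read was about 13 N.
- **Last look:** the arm hid the dish and dock in the final top view, so those two rest on the wrist view just before it, where both looked right. Two of the wrist colour masks, both for the long cradle, caught stray pixels, so I judged that cradle by its end lip and the top-camera fit instead. No other check failed or disagreed.

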